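# Put the clock's wheels away in the parts tray

### The arm

A 7-joint arm with a two-finger parallel gripper is mounted at the origin on the work surface. World frame = base frame: x ahead of the robot, y to its left, z up, the work surface at z = 0. Lengths are in mm, angles in rad, forces in N, time in s.
With the tool pointing down it reaches from about 425 to 950 mm from the base axis. Payload 16.7 kg.
Tool frame: the origin (TCP) lies on the centre line of the jaws, within the pads' length; the fingertips stand 25 mm ahead of it and the grasp point (between the pads) lies 6 mm ahead of it; z points along the fingers, y is the line along which they close (so a half turn about z gives the same grasp; the last joint's range is limited). The gripper opens to 94 mm and grips with 3 to 60 N. Pads are 16 mm wide; open, the fingers measure 119 mm over their backs; the gripper's body (75 mm by 177 mm) begins 78 mm behind the grasp point.
Start: joints at [-1.355, 0.426, 0.074, 1.606, -0.034, 1.111, -0.067], TCP at [241.448, 630.301, 230.467] pointing down, gripper open.
Joint ranges: [-2.85, 2.85], [-0.5, 2.14], [-1.23, 1.37], [0.21, 2.46], [-1.02, 4.16], [0.16, 2.05], [-2.73, 2.73]. Speed limits (rad/s): [1.89, 1.89, 2.39, 2.39, 3.01, 3.01, 3.01].

### API

Orientations are given as a unit quaternion [x, y, z, w].
In Python, from workcell import manip gives the robot as it stands.
- The arm moves only by the tool apply_moves, never from a script. Its argument "rows" is one flat list of numbers, 7 for each row, row after row: the turn, a rotation vector about the tool's x, y, z in units of 8 degrees (1.0 is 8 degrees), then the shift along the tool's x, y, z in units of 40 mm (1.0 is 40 mm), then the closure in counts, from 0 (fully open) to 255 (shut). In form: [wx, wy, wz, dx, dy, dz, jaw, wx, wy, wz, dx, dy, dz, jaw, ...]. A call has 1 to 8 rows; each row is the pose to reach, as a shift and turn from the pose commanded when the call began, along the tool's axes at that moment; what a row does not reach only later rows make up. A row lasts 1/8 s, in which the tool goes at most 62.5 mm and 10.7 degrees, less where a joint would pass 70% of its speed; a pose out of reach is approached as far as the arm can. A call with a gripper value outside its range is refused whole. The fingers move at their own pace and stop on an object; the grip force is fixed at half the most. Time passes only in rows, so rows that repeat a pose let the fingers close. It gives the time, the measured TCP pose, the force, the opening and the grip force at its end, in the units of the state.
- manip.read_state(): the state, without advancing time (a new reading comes with each control period).
- manip.snapshot(name): name is "scene" or "top" or "wrist"; returns the picture (420x560x3 uint8, red, green, blue); there is no depth.
- manip.calibration(name): a dict with "fov_y" (degrees; the focal length in pixels is half the picture's height over the tangent of half this angle, whatever the lens; pixels are square), "cx", "cy" (the principal point, pixels), "rvec" (rotation vector, rad) and "tvec" (3), from world to camera coordinates, as OpenCV has them; the wrist camera has in their place "T_tool_cam" (4x4, takes a point from camera to tool coordinates, whose origin is the TCP and whose axes are the flange's). Camera axes: x right, y down, z forward; pixel columns grow to the right and rows downward; lengths in mm; the calibration is good to about 2 mm. A picture is of the moment at which its call begins: read the wrist's pose just before it. calibration takes no time and is no camera call.
- manip.close_job(): hands the job in; it is judged then, once.
Trained networks look in the newest picture that a camera, given by its name, has taken for a name from the list of things; names that differ only in an ending like _2 or _b are one class to them, and where a whole thing is asked for, a point or a joint stands for the part that bears it (a point fixed in the world has none). Each returns a list of dicts, best first, with "score" (0 to 1); they miss things now and then, are a little off and sometimes report something else, mostly with a low value. They report only what shows in the picture. A call takes as long as a camera call. They do not tell look-alikes from the thing itself.
- manip.look_for(name, camera): "extent" ([left, top, right, bottom] as shares, 0 to 1, of the picture: columns of its width, rows of its height, round what is visible of it).
- manip.masks_of(name, camera): "mask" (420x560 bool, what is visible of it) and "extent" ([left, top, right, bottom] as shares, 0 to 1, of the picture: columns of its width, rows of its height, round what is visible of it).
- manip.pinpoint(name, camera): "xy" ([column, row] as shares, 0 to 1, of the picture: columns of its width, rows of its height: a listed point, or the origin of a listed thing).
The state is a dict: "clock": time; "joints": joint angles; "dq": joint speeds; "joint_efforts": joint torques, N m; "tcp_pos": TCP position; "tool_rot": TCP orientation; "wrist_force": force on the tool from outside, world axes, zero at the start; "torque": the same for the moment, N m; "width": opening from 0.0 (shut) to 1.0 (fully open); "finger_force": force on a finger pad.
Only numpy, scipy, OpenCV 4.12 (cv2) and the standard library are available. Lean on these libraries where they do the work, as an engineer would, in place of code of your own. Each camera call takes 0.05 s, during which the arm holds its last target. There are 200 camera calls.

### The job

Gather the clock's three toothed brass wheels into the wooden parts tray, each lying flat with its arbor upright in the dish of its size (large, medium, small), and set them down gently rather than dropping them. Leave the three plain uncut blanks where they lie and do not knock or push the oil bottle.

Things in the scene. Friction and masses are not known exactly. Their poses are not given: they have to be found in the camera images.
- wheel_large: the large clock wheel: brass, 84 mm across, cut teeth round the edge and four open windows between four spokes, 5 mm thick, lying flat. From its middle a round steel arbor 14 mm thick stands up to 40 mm above the underside (a 5 mm pivot on it ends at 46 mm): take it there from above, from any side. Origin: centre of the underside; z up along the arbor. 25 to 150 g
- wheel_medium: the medium clock wheel: brass, 66 mm across, cut teeth round the edge and four open windows between four spokes, 5 mm thick, lying flat. From its middle a round steel arbor 14 mm thick stands up to 40 mm above the underside (a 5 mm pivot on it ends at 46 mm): take it there from above, from any side. Origin: centre of the underside; z up along the arbor. 25 to 150 g
- wheel_small: the small clock wheel: brass, 50 mm across, cut teeth round the edge and four open windows between four spokes, 5 mm thick, lying flat. From its middle a round steel arbor 14 mm thick stands up to 40 mm above the underside (a 5 mm pivot on it ends at 46 mm): take it there from above, from any side. Origin: centre of the underside; z up along the arbor. 25 to 150 g
- blank_large: an uncut wheel blank: plain solid brass disc, smooth edge, no teeth and no windows, 84 mm across, 5 mm thick, with the same steel arbor as the wheels. Does not belong in the tray. Origin: centre of the underside; z up
- blank_medium: an uncut wheel blank: plain solid brass disc, smooth edge, no teeth and no windows, 66 mm across, 5 mm thick, with the same steel arbor as the wheels. Does not belong in the tray. Origin: centre of the underside; z up
- blank_small: an uncut wheel blank: plain solid brass disc, smooth edge, no teeth and no windows, 50 mm across, 5 mm thick, with the same steel arbor as the wheels. Does not belong in the tray. Origin: centre of the underside; z up
- dish_large: the large round grey plastic dish, for the large wheel: 100 mm inside, 108 mm outside, 10 mm high, inner floor 3 mm above its underside. It is fixed in the wooden parts tray (342 x 124 mm, rim 14 mm high above the bench) with the two other dishes in one row, 108 mm from middle to middle, in any order; the tray lies with its long side ahead of the robot, turned up to 9 degrees. Origin: centre of the dish's underside, 6 mm above the bench; z up
- dish_medium: the medium round grey plastic dish, for the medium wheel: 82 mm inside, 90 mm outside, 10 mm high, inner floor 3 mm above its underside. It is fixed in the wooden parts tray (342 x 124 mm, rim 14 mm high above the bench) with the two other dishes in one row, 108 mm from middle to middle, in any order; the tray lies with its long side ahead of the robot, turned up to 9 degrees. Origin: centre of the dish's underside, 6 mm above the bench; z up
- dish_small: the small round grey plastic dish, for the small wheel: 66 mm inside, 74 mm outside, 10 mm high, inner floor 3 mm above its underside. It is fixed in the wooden parts tray (342 x 124 mm, rim 14 mm high above the bench) with the two other dishes in one row, 108 mm from middle to middle, in any order; the tray lies with its long side ahead of the robot, turned up to 9 degrees. Origin: centre of the dish's underside, 6 mm above the bench; z up
- oil_bottle: a small amber glass oil bottle with a black cap, 32 mm across, 55 mm high, standing among the parts. Origin: centre of its underside; z up
There are look-alikes about, which are no part of the job. Leave any blue look-alike of the wheel_large alone.

How it is judged (in metres and radians):
At the end, for the whole second after the job is handed in: Each toothed wheel rests, released, in the dish of its size: centres within 10 mm, underside under 6 mm above the dish's underside, upright within 0.08 rad. Blanks within 20 mm of their start, oil bottle upright within 30 mm of its start (horizontal distance between wheel_large and dish_large below 0.01 m and z of wheel_large in the frame of dish_large below 0.006 m and angle between each of wheel_large, wheel_medium, wheel_small's own z axis and vertical below 0.08 rad and linear speed of each of wheel_large, wheel_medium, wheel_small below 0.02 m/s and angular speed of each of wheel_large, wheel_medium, wheel_small below 0.2 rad/s and horizontal distance between wheel_medium and dish_medium below 0.01 m and z of wheel_medium in the frame of dish_medium below 0.006 m and horizontal distance between wheel_small and dish_small below 0.01 m and z of wheel_small in the frame of dish_small below 0.006 m and distance of each of blank_large, blank_medium, blank_small from where it was at the start of the episode below 0.02 m and angle between oil_bottle's own z axis and vertical below 0.1 rad and distance of oil_bottle from where it was at the start of the episode below 0.03 m); the robot touches nothing.
It fails at once if a wheel is dropped into a dish (faster than 0.6 m/s close above it, a fall of some 20 mm) ((z of wheel_large in the frame of dish_large below 0.022 m and (horizontal distance between wheel_large and dish_large below 0.03 m or horizontal distance between wheel_large and dish_medium below 0.03 m or horizontal distance between wheel_large and dish_small below 0.03 m) and linear speed of wheel_large above 0.6 m/s) or (z of wheel_medium in the frame of dish_medium below 0.022 m and (horizontal distance between wheel_medium and dish_large below 0.03 m or horizontal distance between wheel_medium and dish_medium below 0.03 m or horizontal distance between wheel_medium and dish_small below 0.03 m) and linear speed of wheel_medium above 0.6 m/s) or (z of wheel_small in the frame of dish_small below 0.022 m and (horizontal distance between wheel_small and dish_large below 0.03 m or horizontal distance between wheel_small and dish_medium below 0.03 m or horizontal distance between wheel_small and dish_small below 0.03 m) and linear speed of wheel_small above 0.6 m/s)).
It fails at once if a blank is shifted by more than 20 mm or tipped ((distance of blank_large from where it was at the start of the episode above 0.02 m or angle between blank_large's own z axis and vertical above 0.4 rad) or (distance of blank_medium from where it was at the start of the episode above 0.02 m or angle between blank_medium's own z axis and vertical above 0.4 rad) or (distance of blank_small from where it was at the start of the episode above 0.02 m or angle between blank_small's own z axis and vertical above 0.4 rad)).
It fails at once if the oil bottle is knocked over or pushed more than 30 mm (angle between oil_bottle's own z axis and vertical above 0.5 rad or distance of oil_bottle from where it was at the start of the episode above 0.03 m).
It also fails if it takes over 83 s, if anything falls off the work surface, if the arm or the gripper's body presses on something with over 40 N, if the wrist force passes 120 N, or if a joint passes its speed limit or range.

## Working session

There is one attempt and no reset: what is moved stays moved. The work goes in short steps, Python scripts to look and compute and a tool call to move; the robot and the scene stay as the last step left them, time stands still between calls to the robot, and variables do not carry over. Pictures are saved under pics/ and viewed, at most 14 in all, crops included, and the job is handed in when it is done.

Besides the shell and the picture viewer there is one more tool, called after "Request:" as name(argument=value, ...) on one line, values as JSON. apply_moves: Moves the arm, as the interface text tells. Its arguments: {"type":"object","properties":{"rows":{"type":"array"}},"required":["rows"]}

```bash
mkdir -p pics; cat > h.py <<'E'
import numpy as np, cv2, json
from scipy.spatial.transform import Rotation as R
from workcell import manip
def cam(name, st=None):
    c=manip.calibration(name); f=210/np.tan(np.radians(c["fov_y"])/2)
    K=np.array([[f,0,c["cx"]],[0,f,c["cy"]],[0,0,1]])
    if name=="wrist":
        T=np.eye(4); T[:3,:3]=R.from_quat(st["tool_rot"]).as_matrix(); T[:3,3]=st["tcp_pos"]
        M=T@np.array(c["T_tool_cam"]); Rm=M[:3,:3].T; t=-Rm@M[:3,3]
    else:
        Rm=R.from_rotvec(c["rvec"]).as_matrix(); t=np.array(c["tvec"])
    return K,Rm,t
def ray(px,c):
    K,Rm,t=c; d=Rm.T@np.linalg.inv(K)@np.array([px[0],px[1],1.]); return -Rm.T@t,d/np.linalg.norm(d)
def at_z(px,c,z):
    o,d=ray(px,c); return o+d*(z-o[2])/d[2]
def proj(p,c):
    K,Rm,t=c; q=K@(Rm@np.asarray(p,float)+t); return q[:2]/q[2]
def tri(a,ca,b,cb):
    (o1,d1),(o2,d2)=ray(a,ca),ray(b,cb)
    s=np.linalg.lstsq(np.stack([d1,-d2],1),o2-o1,rcond=None)[0]
    p,q=o1+s[0]*d1,o2+s[1]*d2; return (p+q)/2,np.linalg.norm(p-q)
def save(n,im): cv2.imwrite(f"pics/{n}.png",cv2.cvtColor(im,cv2.COLOR_RGB2BGR))
E
python3 - <<'E'
from h import *
st=manip.read_state(); print(st)
for n in ["top","scene","wrist"]:
    im=manip.snapshot(n); save(n+"0",im); print(n,manip.calibration(n))
    if n=="wrist": continue
    c=cam(n)
    for k in ["wheel_large","wheel_medium","wheel_small","blank_large","blank_medium","blank_small","dish_large","dish_medium","dish_small","oil_bottle"]:
        z=9 if "dish" in k else 0
        for r in manip.pinpoint(k,n)[:3]:
            px=np.array(r["xy"])*[560,420]; print(n,k,round(r["score"],2),px.round(1),at_z(px,c,z).round(0)[:2])
E
```

```text
{'clock': 0.0, 'joints': array([-1.3545049 ,  0.42669007,  0.07387095,  1.60660979, -0.03409375,
        1.11078568, -0.06709799]), 'dq': array([ 0.00109199,  0.00079191,  0.00217781, -0.00013758, -0.00167895,
        0.00022857, -0.00197512]), 'joint_efforts': array([ 8.74670313e-04, -9.35824800e+01,  3.66653793e+00, -4.54198086e+01,
       -4.90230240e-02,  2.02556112e-02,  1.76423810e-04]), 'tcp_pos': array([241.33606372, 629.95111061, 229.80294223]), 'tool_rot': array([ 1.81899948e-01,  9.83316851e-01, -6.13438051e-04, -6.15966912e-05]), 'wrist_force': array([ 0.07507902,  0.3003215 , -0.39179964]), 'torque': array([ 0.00451675, -0.02959552,  0.033691  ]), 'finger_force': 0.0, 'width': 0.9974825139446257}
top {'fov_y': 55.56036480439772, 'cx': 279.86678124882116, 'cy': 211.83867824654976, 'rvec': array([ 2.14215264, -2.14832668,  0.12634853]), 'tvec': array([ 39.29897217, 572.23058292, 884.49533611])}
top wheel_large 0.89 [132.4 234.3] [524. 394.]
top wheel_large 0.55 [117.  167.5] [689. 440.]
top wheel_large 0.16 [289.5 160.6] [704.  14.]
top wheel_small 0.76 [192.6 265.4] [450.
[... 921 characters left out ...]
6] [521. 395.]
scene blank_small 0.68 [191.2 242.4] [ 430. -225.]
scene dish_large 0.68 [323.4 246.9] [705.   6.]
scene dish_medium 0.57 [290.7 223.9] [590.   3.]
scene dish_small 0.92 [258.5 205.2] [475. -11.]
scene oil_bottle 0.45 [377.6 173.9] [652. 341.]
wrist {'fov_y': 65.39655660283475, 'cx': 277.6428637122445, 'cy': 209.96817337985837, 'T_tool_cam': array([[ 6.18987491e-04, -9.72303619e-01, -2.33720538e-01,
         6.67308008e+01],
       [ 9.99999693e-01,  7.13947521e-04, -3.21693836e-04,
        -9.85632979e-01],
       [ 4.79648279e-04, -2.33720267e-01,  9.72303763e-01,
        -1.54261663e+02],
       [ 0.00000000e+00,  0.00000000e+00,  0.00000000e+00,
         1.00000000e+00]])}
```

View pics/top0.png

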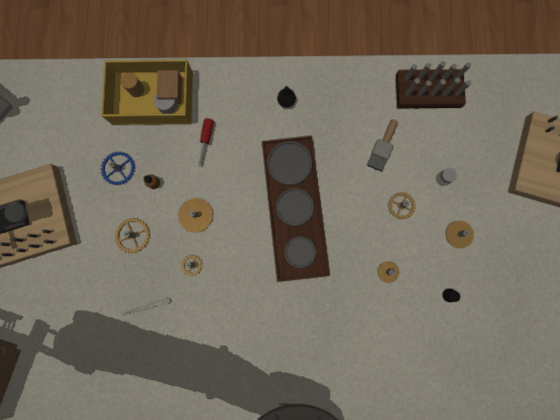

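View pics/scene0.png

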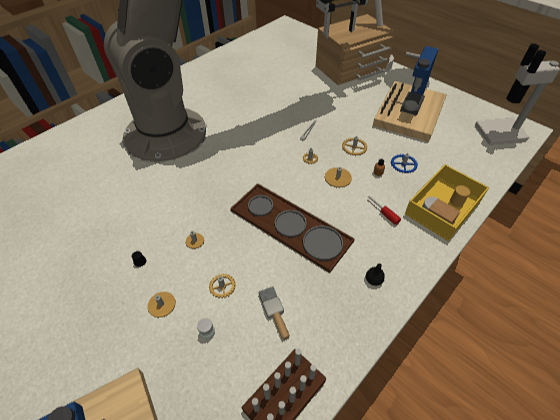

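Top view: the toothed candidates for the job are large brass (132,235), medium brass (402,205) and small brass (192,265). What could be mistaken for them: the blue look-alike (118,168) and the plain blanks at (195,215), (460,235) and (388,272). The bottle is at (152,181). The dishes run large, medium, small at (290,163), (295,206) and (300,251). I choose the three toothed brass ones, then check that in a crop and measure from both views.

```bash
cat > m.py <<'E'
from h import *
P={"WL":((132,235),(354,146)),"WM":((402,205),(222,286)),"WS":((192,265),(311,157)),"BL":((195,215),(338,177))}
D={"dish_large":((290,163),(323,243)),"dish_medium":((295,206),(291,223)),"dish_small":((300,251),(260,205))}
ims={n:manip.snapshot(n) for n in ["top","scene"]}
def ring(im,p,r=28):
    hsv=cv2.cvtColor(im,cv2.COLOR_RGB2HSV); m=cv2.inRange(hsv,(10,110,70),(28,255,255))
    n,l,s,c=cv2.connectedComponentsWithStats(m)
    pts=np.argwhere(m>0)[:,::-1]; pts=pts[np.hypot(*(pts-p).T)<r]
    h=cv2.convexHull(pts.astype(np.float32)); return cv2.fitEllipse(h)
for k,(a,b) in P.items():
    rr=20 if k in("WM",) else (14 if k=="WS" else 24)
    ea=ring(ims["top"],a,rr); eb=ring(ims["scene"],b,rr)
    p,e=tri(ea[0],cam("top"),eb[0],cam("scene"))
    print(k,np.round(ea[0],1),np.round(ea[1],1),np.round(eb[0],1),"tri",p.round(1),round(e,1),"z5",at_z(ea[0],cam("top"),4).round(1),at_z(eb[0],cam("scene"),4).round(1))
for k in D:
    px=[]
    for n,g in zip(["top","scene"],D[k]):
        manip.snapshot(n)
        ms=[m for m in manip.masks_of(k,n)]
        best=None
        for m in ms:
            M=m["mask"].astype(np.uint8); c=max(cv2.findContours(M,0,1)[0],key=len); e=cv2.fitEllipse(cv2.convexHull(c))
            if np.hypot(*(np.array(e[0])-g))<12: best=e;break
        px.append(best)
    print(k,px)
    if all(px):
        p,e=tri(px[0][0],cam("top"),px[1][0],cam("scene")); print(" tri",p.round(1),round(e,1))
    for e,n in zip(px,["top","scene"]):
        if e: print("  z16",n,at_z(e[0],cam(n),16).round(1))
t=ims["top"]
cr=[cv2.resize(t[y-50:y+50,x-60:x+60],(390,325),interpolation=cv2.INTER_CUBIC) for x,y in [(155,225),(420,235)]]
save("crop1",np.hstack(cr))
E
python3 m.py
```

```text
WL [132.  235.3] [32.7 34.7] [354.1 146.2] tri [521.4 393.    3. ] 0.9 z5 [521.6 393.    4. ] [521.7 391.6   4. ]
WM [401.3 205.3] [25.6 26.2] [221.7 285.6] tri [ 591.5 -253.7    2.7] 0.9 z5 [ 591.5 -253.     4. ] [ 591.8 -254.3    4. ]
WS [191.5 265. ] [19.3 20.1] [309.9 157.9] tri [450.5 247.4   3.8] 1.0 z5 [450.8 247.7   4. ] [450.3 246.7   4. ]
BL [195.2 214.9] [33.1 34.1] [337.8 177.1] tri [570.2 242.1   2.7] 0.9 z5 [570.4 242.1   4. ] [570.7 240.6   4. ]
dish_large [((289.067626953125, 162.3368377685547), (43.560665130615234, 45.708377838134766), 76.19844818115234), ((322.6070861816406, 242.14695739746094), (36.11128616333008, 41.16643142700195), 103.64269256591797)]
 tri [696.   15.   12.9] 1.6
  z16 top [695.7  15.6  16. ]
  z16 scene [696.6  12.5  16. ]
dish_medium [((294.3069763183594, 205.98072814941406), (37.417884826660156, 37.869712829589844), 92.5874252319336), ((289.79571533203125, 222.61109924316406), (27.067609786987305, 30.96917152404785), 95.93426513671875)]
 tri [588.4   2.5  14.6] 3.1
  z16 top [589.3   3.7  16. ]
  z16 scene [5.881e+02 5.000e-01 1.600e+01]
dish_small [((299.5715637207031, 251.4116668701172), (30.653318405151367, 31.45697784423828), 153.5777130126953), ((260.0792236328125, 204.63348388671875), (21.36155891418457, 25.088218688964844), 85.08818054199219)]
 tri [481.   -8.9  14.6] 2.4
  z16 top [481.8  -7.9  16. ]
  z16 scene [481.1 -10.6  16. ]
```

View pics/crop1.png

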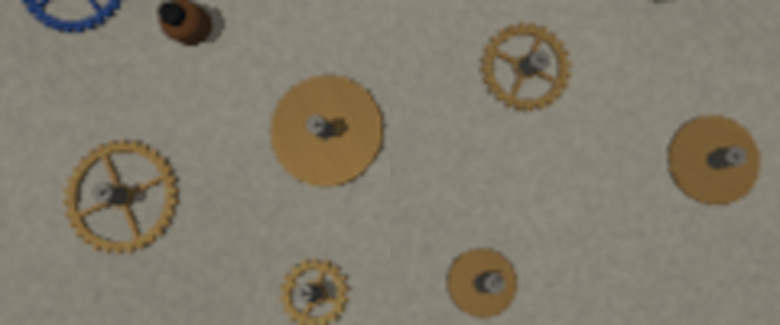

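The crop confirms the choice. The large wheel (120,195), small wheel (315,290) and medium wheel (525,65) have teeth and windows; the discs are plain and the look-alike is blue. Moving to hover over the large wheel and squaring the yaw.

Request:
apply_moves(rows=[0,0,-1.3,-1.3,-0.5,0.0,0,0,0,-2.62,-2.7,-1.0,0.3,0,0,0,-2.62,-4.1,-1.5,0.8,0,0,0,-2.62,-5.5,-2.0,1.3,0,0,0,-2.62,-6.9,-2.5,1.8,0,0,0,-2.62,-8.2,-2.9,2.3,0,0,0,-2.62,-8.67,-3.05,2.5,0,0,0,-2.62,-8.67,-3.05,2.5,0])

```text
clock: 2.85
tcp_pos: [522.2, 391.3, 129.9]
tool_rot: [0.001, 1.0, -0.0, -0.0]
wrist_force: [-0.7, 0.8, -0.0]
width: 0.999
finger_force: 0.0
```

```bash
cat > w.py <<'E'
from h import *
import sys
st=manip.read_state(); im=manip.snapshot("wrist"); save(sys.argv[1],im); c=cam("wrist",st)
print(st["tcp_pos"].round(1),st["tool_rot"].round(4),"proj tcp-axis at z40:",proj([*st["tcp_pos"][:2],40],c).round(1))
for k in sys.argv[2:]:
    for r in manip.masks_of(k,"wrist")[:2]:
        M=r["mask"].astype(np.uint8); q=max(cv2.findContours(M,0,1)[0],key=len); e=cv2.fitEllipse(cv2.convexHull(q))
        print(k,round(r["score"],2),np.round(e,1) if 0 else [np.round(v,1) for v in e],"z4",at_z(e[0],c,4).round(1),"z16",at_z(e[0],c,16).round(1))
E
python3 w.py w1 wheel_large
```

```text
[522.2 391.3 129.9] [ 1.1e-03  1.0e+00 -4.0e-04 -3.0e-04] proj tcp-axis at z40: [279.4 220.7]
wheel_large 0.76 [array([325.2, 363.7]), array([52.8, 89. ]), np.float64(87.7)] z4 [679.3 437.    4. ] z16 [669.7 435.   16. ]
wheel_large 0.7 [array([281.1, 208.6]), array([93.1, 95.1]), np.float64(87.5)] z4 [521.1 393.    4. ] z16 [518.3 392.9  16. ]
```

View pics/w1.png

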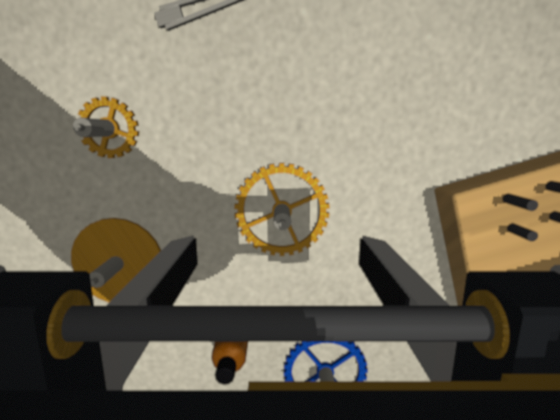

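Wrist view: the toothed large wheel is at (281,209), between the fingers, with the bottle (228,355) and the blue look-alike (325,368) clear. All three views agree, so I descend and grip.

Request:
apply_moves(rows=[0,0,0,0.02,0.04,1.0,0,0,0,0,0.02,0.04,1.8,0,0,0,0,0.02,0.04,2.25,0,0,0,0,0.02,0.04,2.37,0,0,0,0,0.02,0.04,2.37,0,0,0,0,0.02,0.04,2.37,255,0,0,0,0.02,0.04,2.37,255,0,0,0,0.02,0.04,2.37,255])

```text
clock: 3.95
tcp_pos: [521.0, 394.0, 36.1]
tool_rot: [0.0, 1.0, 0.0, 0.0]
wrist_force: [-0.6, -0.1, 0.2]
width: 0.718
finger_force: 0.0
```

Request:
apply_moves(rows=[0,0,0,0,0,0,255,0,0,0,0,0,0,255,0,0,0,0,0,-0.3,255,0,0,0,0,0,-0.9,255,0,0,0,0,0,-1.7,255,0,0,0,0,0,-2.37,255,0,0,0,0,0,-2.37,255])

```text
clock: 4.82
tcp_pos: [521.9, 394.7, 133.5]
tool_rot: [0.0, 1.0, 0.001, 0.002]
wrist_force: [0.0, -0.1, 0.4]
width: 0.01
finger_force: 0.0
```

The lift started before the fingers had closed. I reopen part-way and look again.

Request:
apply_moves(rows=[0,0,0,0,0,0,130,0,0,0,0,0,0,130,0,0,0,0,0,0,130,0,0,0,0,0,0,130,0,0,0,0,0,0,130])

```text
clock: 5.45
tcp_pos: [520.8, 393.9, 130.3]
tool_rot: [0.0, 1.0, -0.0, -0.0]
wrist_force: [0.9, 0.3, -0.4]
width: 0.477
finger_force: 0.0
```

```bash
python3 w.py w2 wheel_large
```

```text
[520.8 393.9 130.3] [ 1.e-04  1.e+00 -1.e-04 -1.e-04] proj tcp-axis at z40: [279.3 220.5]
wheel_large 0.6 [array([312.1, 361.6]), array([50.8, 69.9]), np.float64(63.8)] z4 [675.7 426.9   4. ] z16 [666.2 425.4  16. ]
wheel_large 0.59 [array([277.9, 209.9]), array([92.8, 95.4]), np.float64(94.3)] z4 [521.  392.8   4. ] z16 [518.1 392.8  16. ]
```

The wheel has not moved. Retrying with enough closing time.

Request:
apply_moves(rows=[0,0,0,0,-0.02,1.0,130,0,0,0,0,-0.02,1.8,130,0,0,0,0,-0.02,2.25,130,0,0,0,0,-0.02,2.37,130,0,0,0,0,-0.02,2.37,255,0,0,0,0,-0.02,2.37,255,0,0,0,0,-0.02,2.37,255,0,0,0,0,-0.02,2.37,255])

```text
clock: 6.55
tcp_pos: [521.1, 393.4, 36.3]
tool_rot: [0.0, 1.0, 0.0, 0.0]
wrist_force: [-0.6, -1.0, 5.9]
width: 0.14
finger_force: 30.0
```

Request:
apply_moves(rows=[0,0,0,0,0,0,255,0,0,0,0,0,0,255,0,0,0,0,0,0,255])

```text
clock: 6.92
tcp_pos: [521.1, 393.4, 36.3]
tool_rot: [0.0, 1.0, 0.0, 0.0]
wrist_force: [-1.1, -0.7, 6.5]
width: 0.145
finger_force: 30.0
```

Request:
apply_moves(rows=[0,0,0,0,0,-0.4,255,0,0,0,0,0,-1.2,255,0,0,0,0,0,-2.2,255,0,0,0,-0.3,-0.7,-2.5,255,0,0,0,-0.9,-2.0,-2.5,255,0,0,0,-1.5,-3.3,-2.5,255,0,0,0,-2.1,-4.6,-2.5,255,0,0,0,-2.7,-5.9,-2.5,255])

```text
clock: 7.92
tcp_pos: [629.5, 155.4, 136.8]
tool_rot: [-0.0, 1.0, 0.0, 0.0]
wrist_force: [0.7, 0.9, -0.7]
width: 0.141
finger_force: 30.0
```

Request:
apply_moves(rows=[0,0,0,-0.6,-1.3,0,255,0,0,0,-1.2,-2.5,0,255,0,0,0,-1.55,-3.3,0.0,255,0,0,0,-1.67,-3.57,0.3,255,0,0,0,-1.67,-3.57,0.8,255,0,0,0,-1.67,-3.57,1.2,255,0,0,0,-1.67,-3.57,1.2,255])

```text
clock: 8.8
tcp_pos: [694.2, 15.9, 85.6]
tool_rot: [-0.001, 1.0, 0.0, -0.002]
wrist_force: [-0.8, -0.3, -1.2]
width: 0.143
finger_force: 30.0
```

```bash
python3 w.py w3 wheel_large dish_large dish_medium
```

```text
[694.2  15.9  85.6] [-0.001   1.      0.     -0.0017] proj tcp-axis at z40: [279.6 239.2]
wheel_large 0.72 [array([258.9,  66.8]), array([139.8, 151.2]), np.float64(174.7)] z4 [584.6   1.8   4. ] z16 [586.8   2.4  16. ]
wheel_large 0.67 [array([277.7, 236.4]), array([112.2, 143. ]), np.float64(91.3)] z4 [704.   14.7   4. ] z16 [700.2  14.7  16. ]
dish_large 0.85 [array([277.3, 225.7]), array([142.2, 149.1]), np.float64(89.7)] z4 [695.6  14.4   4. ] z16 [692.1  14.4  16. ]
dish_medium 0.81 [array([259. ,  66.9]), array([139.9, 150.8]), np.float64(175.0)] z4 [584.6   1.9   4. ] z16 [586.8   2.5  16. ]
```

View pics/w3.png

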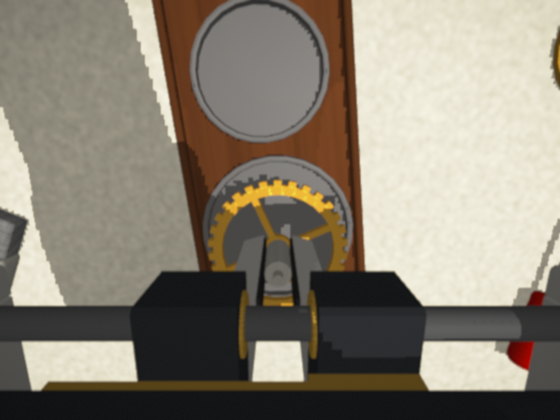

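The large wheel hangs level over the large dish, with the wheel centre near (278,236) and the arbor at (277,270). Lowering it.

Request:
apply_moves(rows=[0,0,0,0,0,0,255,0,0,0,0,0,0.4,255,0,0,0,0,0,0.75,255,0,0,0,0,0,0.95,255,0,0,0,0,0,1.02,255,0,0,0,0,0,1.06,255,0,0,0,0,0,1.06,255,0,0,0,0,0,1.06,255])

```text
clock: 10.0
tcp_pos: [695.8, 14.3, 45.6]
tool_rot: [0.0, 1.0, 0.0, 0.0]
wrist_force: [0.3, -0.0, -1.6]
width: 0.14
finger_force: 30.0
```

Request:
apply_moves(rows=[0,0,0,0,0,0.02,255,0,0,0,0,0,0.02,130,0,0,0,0,0,0.02,130,0,0,0,0,0,0.02,130,0,0,0,0,0,0.02,130,0,0,0,0,0,-0.6,130,0,0,0,0,0,-1.5,130,0,0,0,0,0,-2.0,130])

```text
clock: 11.0
tcp_pos: [696.2, 14.3, 127.0]
tool_rot: [0.0, 1.0, 0.0, 0.001]
wrist_force: [-0.4, 0.2, 0.2]
width: 0.49
finger_force: 0.0
```

Request:
apply_moves(rows=[0,0,0,0.6,0.6,-0.2,130,0,0,0,1.6,1.5,-0.2,130,0,0,0,2.6,2.5,-0.2,130,0,0,0,3.6,3.4,-0.2,130,0,0,0,4.6,4.4,-0.2,130,0,0,0,5.6,5.3,-0.2,130,0,0,0,6.14,5.82,-0.2,130,0,0,0,6.14,5.82,-0.2,130])

```text
clock: 12.0
tcp_pos: [448.4, 248.9, 133.3]
tool_rot: [-0.002, 1.0, 0.0, -0.0]
wrist_force: [1.1, 0.0, -0.7]
width: 0.49
finger_force: 0.0
```

```bash
python3 w.py w4 wheel_small; python3 - <<'E'
from h import *
im=manip.snapshot("top"); save("top1",cv2.resize(im[110:310,90:490],(800,400)))
im=manip.snapshot("scene")
E
```

```text
[448.4 248.9 133.3] [-1.9e-03  1.0e+00  2.0e-04 -2.0e-04] proj tcp-axis at z40: [279.2 219.6]
wheel_small 0.73 [array([277.9, 211.6]), array([54.3, 56.1]), np.float64(85.5)] z4 [450.8 248.    4. ] z16 [447.9 247.9  16. ]
```

View pics/top1.png

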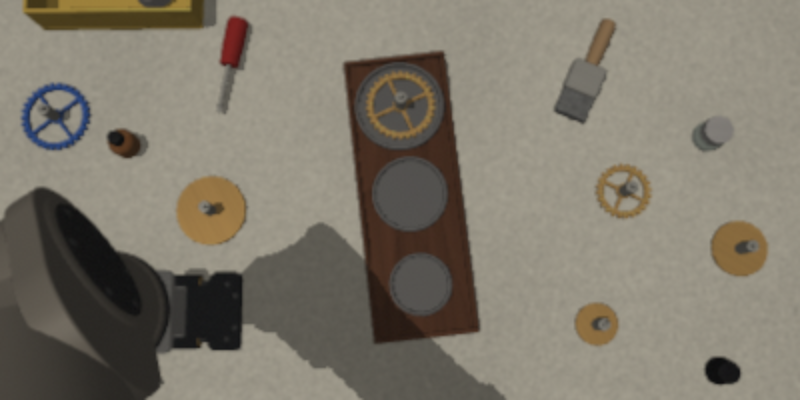

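The large wheel lies flat and centred in its dish (400,103 in the crop), and the blanks and bottle are untouched. The small wheel is confirmed under the tool, so I descend and grip.

Request:
apply_moves(rows=[0,0,0,0,0.01,1.0,130,0,0,0,0,0.01,1.8,130,0,0,0,0,0.01,2.3,130,0,0,0,0,0.01,2.43,130,0,0,0,0,0.01,2.43,255,0,0,0,0,0.01,2.43,255,0,0,0,0,0.01,2.43,255,0,0,0,0,0.01,2.43,255])

```text
clock: 13.2
tcp_pos: [450.3, 247.7, 36.6]
tool_rot: [-0.0, 1.0, 0.0, 0.0]
wrist_force: [-0.9, -0.9, 5.7]
width: 0.138
finger_force: 30.0
```

Request:
apply_moves(rows=[0,0,0,0,0,0,255,0,0,0,0,0,0,255])

```text
clock: 13.45
tcp_pos: [450.3, 247.7, 36.6]
tool_rot: [0.0, 1.0, 0.0, 0.0]
wrist_force: [-0.8, -0.1, 7.3]
width: 0.143
finger_force: 30.0
```

Request:
apply_moves(rows=[0,0,0,0,0,-0.4,255,0,0,0,0,0,-1.2,255,0,0,0,0,-0.3,-1.9,255,0,0,0,-0.2,-1.4,-2.0,255,0,0,0,-0.4,-2.8,-2.0,255,0,0,0,-0.6,-4.2,-2.0,255,0,0,0,-0.7,-5.6,-2.0,255,0,0,0,-0.77,-6.42,-1.8,255])

```text
clock: 14.45
tcp_pos: [481.1, -12.0, 109.5]
tool_rot: [0.001, 1.0, 0.0, 0.001]
wrist_force: [0.8, 0.6, -0.1]
width: 0.14
finger_force: 30.0
```

Request:
apply_moves(rows=[0,0,0,0,0,0.2,255,0,0,0,0,0,0.6,255,0,0,0,0,0,0.6,255])

```text
clock: 14.82
tcp_pos: [480.0, -8.2, 83.0]
tool_rot: [-0.001, 1.0, -0.0, -0.001]
wrist_force: [-1.0, -0.1, 0.1]
width: 0.145
finger_force: 30.0
```

```bash
python3 w.py w5 wheel_small dish_small
```

```text
[480.   -8.2  83. ] [-8.0e-04  1.0e+00 -0.0e+00 -1.1e-03] proj tcp-axis at z40: [279.6 240.4]
wheel_small 0.61 [array([277.5, 245.6]), array([79.2, 80.9]), np.float64(97.6)] z4 [496.4  -9.5   4. ] z16 [492.1  -9.5  16. ]
dish_small 0.67 [array([277.7, 228.6]), array([101.2, 103.7]), np.float64(86.1)] z4 [483.   -9.4   4. ] z16 [479.4  -9.4  16. ]
```

View pics/w5.png

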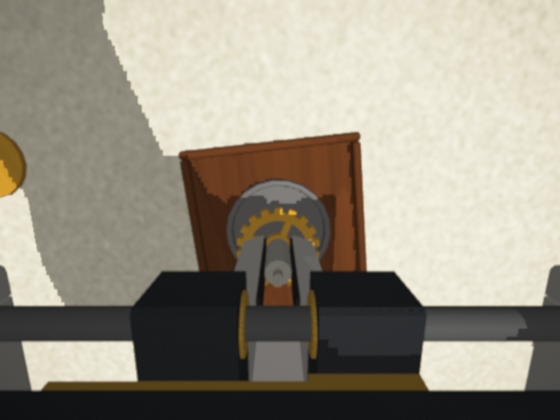

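The small wheel (277,245) hangs level over the small dish (278,229). Lowering and releasing.

Request:
apply_moves(rows=[0,0,0,0,0,0.3,255,0,0,0,0,0,0.65,255,0,0,0,0,0,0.87,255,0,0,0,0,0,0.95,255,0,0,0,0,0,0.99,255,0,0,0,0,0,0.99,255,0,0,0,0,0,0.99,255])

```text
clock: 15.85
tcp_pos: [480.8, -9.4, 44.9]
tool_rot: [0.0, 1.0, 0.0, -0.0]
wrist_force: [-5.0, -0.9, 14.7]
width: 0.142
finger_force: 30.0
```

Request:
apply_moves(rows=[0,0,0,0,0,0,130,0,0,0,0,0,0,130,0,0,0,0,0,0,130,0,0,0,0,0,0,130,0,0,0,0,0,-0.6,130,0,0,0,0,0,-1.5,130,0,0,0,0,0,-2.2,130,0,0,0,0,0,-2.2,130])

```text
clock: 16.85
tcp_pos: [482.0, -9.2, 134.2]
tool_rot: [0.0, 1.0, 0.0, 0.002]
wrist_force: [0.3, 0.2, -0.3]
width: 0.493
finger_force: 0.0
```

Request:
apply_moves(rows=[0,0,0,-0.4,-0.9,0,130,0,0,0,-0.9,-2.1,0,130,0,0,0,-1.5,-3.3,0,130,0,0,0,-2.0,-4.5,0,130,0,0,0,-2.5,-5.6,0,130,0,0,0,-2.77,-6.11,0,130,0,0,0,-2.77,-6.11,0,130,0,0,0,-2.77,-6.11,0,130])

```text
clock: 17.85
tcp_pos: [591.1, -252.8, 131.5]
tool_rot: [-0.0, 1.0, 0.0, -0.001]
wrist_force: [0.4, 0.7, 0.3]
width: 0.49
finger_force: 0.0
```

```bash
python3 w.py w6 wheel_medium blank_medium
```

```text
[ 591.1 -252.8  131.5] [-2.e-04  1.e+00  3.e-04 -7.e-04] proj tcp-axis at z40: [279.2 220.2]
wheel_medium 0.81 [array([277.9, 209.4]), array([73.4, 74.6]), np.float64(85.4)] z4 [ 591.  -253.7    4. ] z16 [ 588.1 -253.8   16. ]
blank_medium 0.86 [array([118.5, 129.1]), array([74.5, 85. ]), np.float64(132.6)] z4 [ 522.  -387.1    4. ] z16 [ 522.1 -381.5   16. ]
```

View pics/w6.png

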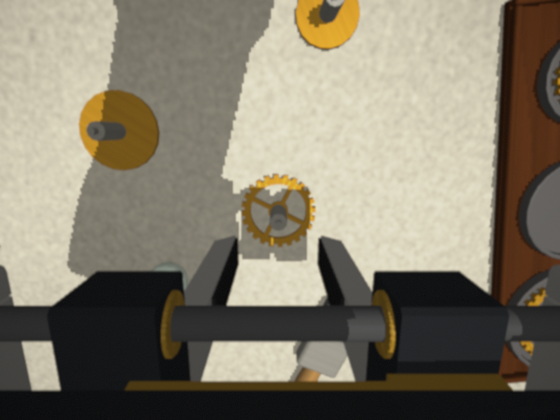

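The toothed medium wheel (278,209) is centred, with the plain blank at (118,129). Descend and grip.

Request:
apply_moves(rows=[0,0,0,0,0,1.0,130,0,0,0,0,0,1.8,130,0,0,0,0,0,2.3,130,0,0,0,0,0,2.41,130,0,0,0,0,0,2.41,255,0,0,0,0,0,2.41,255,0,0,0,0,0,2.41,255,0,0,0,0,0,2.41,255])

```text
clock: 19.0
tcp_pos: [591.9, -253.8, 36.7]
tool_rot: [0.0, 1.0, -0.0, 0.0]
wrist_force: [-1.6, -0.2, 4.9]
width: 0.139
finger_force: 30.0
```

Request:
apply_moves(rows=[0,0,0,0,0,0,255,0,0,0,0,0,0,255])

```text
clock: 19.25
tcp_pos: [591.9, -253.7, 36.7]
tool_rot: [0.0, 1.0, -0.0, 0.0]
wrist_force: [-1.2, 1.0, 6.9]
width: 0.144
finger_force: 30.0
```

Request:
apply_moves(rows=[0,0,0,0,0,-0.4,255,0,0,0,0,0,-1.2,255,0,0,0,0,0.3,-1.9,255,0,0,0,0.02,1.4,-2.1,255,0,0,0,0.04,2.8,-2.1,255,0,0,0,0.06,4.2,-2.1,255,0,0,0,0.08,5.6,-2.1,255,0,0,0,0.08,6.41,-2.0,255])

```text
clock: 20.25
tcp_pos: [588.6, 5.9, 117.3]
tool_rot: [-0.001, 1.0, 0.0, 0.001]
wrist_force: [0.4, -0.2, -0.7]
width: 0.138
finger_force: 30.0
```

Request:
apply_moves(rows=[0,0,0,0,0,0.2,255,0,0,0,0,0,0.8,255,0,0,0,0,0,0.8,255])

```text
clock: 20.62
tcp_pos: [587.5, 1.5, 83.3]
tool_rot: [0.001, 1.0, -0.0, -0.001]
wrist_force: [-0.9, -0.3, -0.3]
width: 0.14
finger_force: 30.0
```

```bash
python3 w.py w7 wheel_medium dish_medium
```

```text
[587.5   1.5  83.3] [ 6.0e-04  1.0e+00 -4.0e-04 -1.2e-03] proj tcp-axis at z40: [279.7 240.3]
wheel_medium 0.58 [array([277.6, 243.7]), array([103.4, 108.8]), np.float64(83.9)] z4 [6.023e+02 1.000e-01 4.000e+00] z16 [5.981e+02 1.000e-01 1.600e+01]
dish_medium 0.74 [array([281.3, 227.2]), array([121.2, 125.9]), np.float64(94.3)] z4 [589.5   2.8   4. ] z16 [585.9   2.7  16. ]
```

View pics/w7.png

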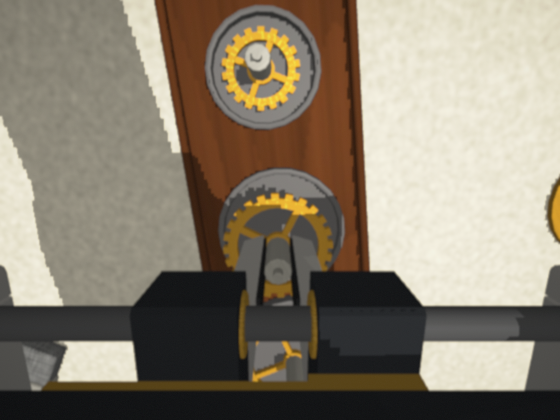

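The small wheel is seated in its dish (261,67) and the medium wheel (278,244) is over its own (281,227). Lowering and releasing.

Request:
apply_moves(rows=[0,0,0,0,0,0.3,255,0,0,0,0,0,0.65,255,0,0,0,0,0,0.87,255,0,0,0,0,0,0.94,255,0,0,0,0,0,0.98,255,0,0,0,0,0,0.98,255,0,0,0,0,0,0.98,255])

```text
clock: 21.65
tcp_pos: [587.9, 2.6, 45.6]
tool_rot: [0.0, 1.0, 0.0, -0.001]
wrist_force: [-9.6, 0.4, 18.4]
width: 0.14
finger_force: 30.0
```

Request:
apply_moves(rows=[0,0,0,0,0,0,130,0,0,0,0,0,0,130,0,0,0,0,0,0,130,0,0,0,0,0,0,130,0,0,0,0,0,-0.6,130,0,0,0,0,0,-1.6,130,0,0,0,0,0,-2.8,130,0,0,0,0,0,-4.0,130])

```text
clock: 22.65
tcp_pos: [588.2, 2.6, 206.3]
tool_rot: [0.0, 1.0, -0.0, -0.0]
wrist_force: [0.8, 0.5, -0.0]
width: 0.49
finger_force: 0.0
```

Request:
apply_moves(rows=[0,0,0,0,-1.0,-0.5,130,0,0,0,0,-2.3,-0.5,130,0,0,0,0,-3.6,-0.5,130,0,0,0,0,-4.9,-0.5,130,0,0,0,0,-6.0,-0.5,130,0,0,0,0,-6.5,-0.5,130,0,0,0,0,-6.5,-0.5,130])

```text
clock: 23.52
tcp_pos: [588.1, -258.2, 224.7]
tool_rot: [0.001, 1.0, -0.0, -0.0]
wrist_force: [0.1, 1.2, 0.5]
width: 0.489
finger_force: 0.0
```

```bash
python3 - <<'E'
from h import *
im=manip.snapshot("top"); a=cv2.resize(im[110:310,90:490],(800,400))
s=manip.snapshot("scene"); save("final",a); save("final2",cv2.resize(s[170:280,215:375],(800,550),interpolation=cv2.INTER_CUBIC))
E
```

```text
(no output)
```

View pics/final.png

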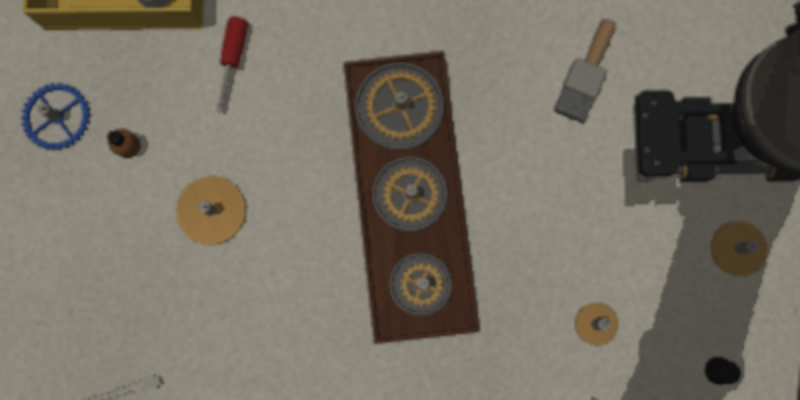

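View pics/final2.png

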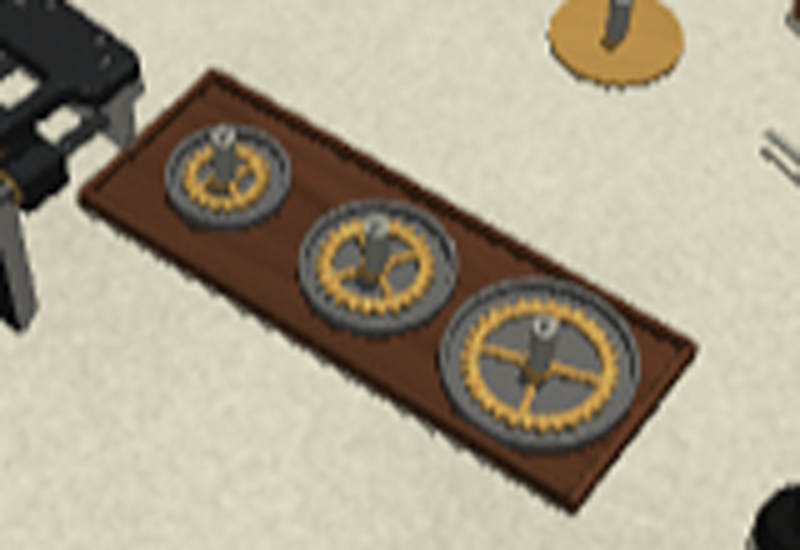

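All three wheels lie flat in their own dishes (top crop: 400,103; 410,193; 421,284). The blanks and bottle are where they started, and the arm is clear.

```bash
python3 -c "
from workcell import manip; print(manip.close_job())"
```

```text
the job is handed in; nothing more can be done
None
```

The job is handed in (no verdict was returned): at about 24 s of the 83 s allowed, the final pictures showed all three toothed wheels flat in the dishes of their size, with the blanks and oil bottle where they started.

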